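# Clamp the stone cast in the cast vice

### The job

The stone cast lies loose on the bed of the small cast vice, and the vice's sliding jaw is locked too far back. Free the clamping lever - its thread may be right- or left-handed, so try it without forcing it and turn it the way that gives -, push the jaw up until the cast stands square against the fence with no play, and turn the lever back until it is tight again. Leave the jar cap, the tape roll and the white cast beside the vice where they are.

Things in the scene. Friction and masses are not known exactly. Their poses are not given: they have to be found in the camera images.
- lever (a joint): turn of the black clamping lever about its upright axis, rad, + anticlockwise from above. 0 = tight, arm pointing along -x of the vice, over the jaw's heel. From 0 it gives to one side only (0.1 N m to turn, stop at 1.5; firmer near 0); the other side is a hard stop. Which side gives cannot be seen and varies. Beyond 0.5 either way the jaw is free, within 0.15 locked. Stays where left.
- lever_grip (a point): on the centre line of the lever's arm, 55 mm from its axis, 69 mm above the bench; point -x points outward along the arm. The arm is a black round bar 12 mm thick, 68 mm long, with a 17 mm ball end, level at its outer end; it does not rise in turning. It is the vice's highest part and free all round; below it, when tight, is the jaw's heel (top 39 mm above the bench).
- lever_axis (a point): on the lever's upright axis, 62 mm above the bench (the hub's top is 66 mm above it, the hub 25 mm across); moves with the jaw.
- jaw (a joint): travel of the grey sliding jaw along the bed towards the fence, m; 0 = furthest back; its lined face is (0.098 - value) from the fence's lined face, so 0.038 just nips the cast. Locked while the lever is tight; slides against about 6 N when the lever is loose and stays where it is left.
- jaw_heel (a point): middle of the rear face of the jaw's upright heel, the face to push on: 50 mm wide, 13 to 39 mm above the bench (point 28.5 mm), 40 mm behind the lever's axis, 70 mm behind the jaw's lined face; x axis along the push, towards the fence. Behind it lies the bed's end, 12 mm high, or the bench.
- fence_face (a point): middle of the lined face of the fixed fence at the far end of the bed: 84 mm wide, 13 to 36 mm above the bench (point 24.5 mm), 70 mm from the bed's middle; x axis points away from the jaw.
- cast_center (a point): centre, half-way up, of the cream stone dental cast (60 mm along its x, 77 mm along its y, 29 mm high, 0.12 kg) that lies loose on the bed between jaw and fence, within 10 degrees of square. Clamped, its centre is 30 mm from the fence's face and its x axis along the vice's x.
- bed_top (a point): middle of the top of the vice's aluminium bed, 190 x 100 mm, 12 mm above the bench, fixed to it; x axis points from jaw to fence.
- jar_cap: bystander: upturned screw cap, 60 mm across, 20 mm high; origin under its middle
- tape_roll: bystander: roll of tape, 60 mm across, 19 mm high; origin under its middle
- cast_white: bystander: white plaster cast, 60 x 77 x 26 mm, on the bench to the right; origin under its middle
Things that resemble listed ones, but are neither listed nor needed, are in the scene too. Of the things that look like the part that bears lever, the larger one is meant.

How it is judged:
On the way, in this order (a step that is already met when the one before it is completed fails the run):
1. the lever has been turned loose, more than 0.5 rad from tight ((value of joint lever above 0.5 rad or value of joint lever below -0.5 rad)), for 0.1 s.
2. with the lever loose, the jaw has been pushed up to the cast and the cast to the fence ((value of joint lever above 0.3 rad or value of joint lever below -0.3 rad) and value of joint jaw above 0.0355 m and x of cast_center in the frame of fence_face above -0.0325 m), for 0.1 s.
At the end, for the whole second after the job is handed in: lever back within 0.15 rad of tight, jaw within 2.5 mm of nipping the cast (jaw travel over 35.5 mm), cast lying flat on the bed, square within 0.07 rad, its centre within 2.5 mm of the 30 mm from the fence that full contact gives, everything at rest (value of joint lever between -0.15 and 0.15 rad and value of joint jaw above 0.0355 m and x of cast_center in the frame of fence_face above -0.0325 m and angle between the x axis of cast_center and the x axis of fence_face, either way round below 0.07 rad and angle between cast_center's own z axis and vertical below 0.07 rad and z of cast_center in the frame of bed_top below 0.018 m and linear speed of stone_cast below 0.01 m/s); the robot touches nothing.
It fails at once if the lever is forced (over 60 N between fingers and lever) (contact force between the fingers and lever above 60 N).
It fails at once if the cast is tipped up (angle between cast_center's own z axis and vertical above 0.35 rad).
It fails at once if the jar cap, the tape roll or the white cast is moved more than 30 mm (distance of any of jar_cap, tape_roll, cast_white from where it was at the start of the episode above 0.03 m).
It also fails if it takes over 58 s, if anything falls off the work surface, if the arm or the gripper's body presses on something with over 40 N, if the wrist force passes 120 N, or if a joint passes its speed limit or range.

### The arm

A 6-joint arm with a two-finger parallel gripper is mounted at the origin on a cart in front of the work surface, level with it; the furniture and walls round the work are solid. World frame = base frame: x ahead of the robot, y to its left, z up, the work surface at z = 0. Lengths are in m, angles in rad, forces in N, time in s.
With the tool pointing down it reaches from about 0.3 to 0.775 m from the base axis. Payload 14.6 kg.
Tool frame: the origin (TCP) lies on the centre line of the jaws, within the pads' length; the fingertips stand tips_ahead ahead of it and the grasp point (between the pads) lies 2 mm behind it (tips_ahead is the distance from the TCP to the fingertips, in m); z points along the fingers, y is the line along which they close (so a half turn about z gives the same grasp; the last joint's range is limited). The gripper opens to 85 mm and grips with 20 to 120 N. Pads are 22 mm wide; open, the fingers measure 114 mm over their backs; the gripper's body (76 mm by 85 mm) begins 54 mm behind the grasp point. The pads swing forward as they close: fully open they stand 13 mm farther back than shut.
Start: joints at [-0.067, 0.3, 1.521, -0, 1.321, -0.067], TCP at [0.55, -0, 0.248] pointing down, gripper open.
Joint ranges: [-3.03, 3.03], [-0.79, 2.21], [0.23, 2.52], [-1.04, 4.18], [0, 3.07], [-2.55, 2.55]. Speed limits (rad/s): [2.22, 2.22, 2.57, 3.14, 3.14, 3.14].

### API

Orientations are given as [roll, pitch, yaw] about the fixed x, y, z axes, in that order (R = Rz(yaw) Ry(pitch) Rx(roll)).
In Python, from bench import * gives the robot as it stands. The module is installed in compiled form; this text tells all that it offers.
- The arm moves only by the tool move_arm, never from a script. Its argument "series" is a list of rows, each a list of 7 numbers: the turn, a rotation vector about the tool's x, y, z in degrees, then the shift along the tool's x, y, z in mm, then the opening, from 0 (shut) to 1 (fully open). In form: [[wx, wy, wz, dx, dy, dz, jaw], ...]. A call has 1 to 8 rows; each row is the pose to reach, as a shift and turn from the pose commanded when the call began, along the tool's axes at that moment; what a row does not reach only later rows make up. A row lasts 1/8 s, in which the tool goes at most 62.5 mm and 10.7 degrees, less where a joint would pass 70% of its speed; a pose out of reach is approached as far as the arm can. A call with a gripper value outside its range is refused whole. The fingers move at their own pace and stop on an object; "squeeze" is the grip in N (left out, the last holds). Time passes only in rows, so rows that repeat a pose let the fingers close. It gives the time, the measured TCP pose, the force, the opening and the grip force at its end, in the units of the state.
- get_obs(): the state, without advancing time (a new reading comes with each control period).
- grab_frame(name): name is "scene" or "side" or "wrist"; returns the picture (480x640x3 uint8, blue, green, red); there is no depth.
- camera_info(name): a dict with "fx", "fy", "cx", "cy" (pixels), "R" (3x3) and "t" (3): a world point X has camera coordinates R X + t. Camera axes: x right, y down, z forward; pixel columns grow to the right and rows downward; lengths in m; the calibration is good to about 2 mm. A picture is of the moment at which its call begins: read the wrist's pose just before it. camera_info takes no time and is no camera call; for the wrist camera it gives the pose at the moment of the call.
- close_job(): hands the job in; it is judged then, once.
Trained networks look in the newest picture that a camera, given by its name, has taken for a name from the list of things; names that differ only in an ending like _2 or _b are one class to them, and where a whole thing is asked for, a point or a joint stands for the part that bears it (a point fixed in the world has none). Each returns a list of dicts, best first, with "confidence" (0 to 1); they miss things now and then, are a little off and sometimes report something else, mostly with a low value. They report only what shows in the picture. A call takes as long as a camera call. They do not tell look-alikes from the thing itself.
- boxes_of(label, camera): "centre" ([x, y, z] in m, in world coordinates, good to about 4 mm: the middle of the surface that is visible of it).
- trace(label, camera): "mask" (480x640 bool, what is visible of it).
- spot_point(label, camera): "centre" ([x, y, z] in m, in world coordinates, good to about 4 mm: a listed point, or the origin of a listed thing).
The state is a dict: "time_s": time; "joints": joint angles; "joint_velocities": joint speeds; "tau": joint torques, N m; "ee_pos": TCP position; "orientation": TCP orientation; "ft_force": force on the tool from outside, world axes, zero at the start; "moment": the same for the moment, N m; "opening": finger opening in m; "grip_force": force on a finger pad.
Only numpy, scipy, OpenCV 4.12 (cv2) and the standard library are available. Lean on these libraries where they do the work, as an engineer would, in place of code of your own. Each camera call takes 0.05 s, during which the arm holds its last target. There are 200 camera calls.

## Working session

There is one attempt and no reset: what is moved stays moved. The work goes in short steps, Python scripts to look and compute and a tool call to move; the robot and the scene stay as the last step left them, time stands still between calls to the robot, and variables do not carry over. Pictures are saved under pics/ and viewed, at most 10 in all, crops included, and the job is handed in when it is done.

Besides the shell and the picture viewer there is one more tool, called by a JSON object that holds its "method" and its "body". move_arm: Moves the arm, as the interface text tells. Its arguments: {"type":"object","properties":{"series":{"type":"array"},"squeeze":{"type":"number"}},"required":["series"]}

```bash
mkdir -p pics; python3 - <<'E'
from bench import *
import cv2,numpy as np
o=get_obs(); print({k:np.round(o[k],4).tolist() for k in ('time_s','ee_pos','orientation','opening','ft_force')}, o.keys())
for c in ('scene','side'):
    cv2.imwrite(f'pics/{c}0.png',grab_frame(c))
    for l in ('lever_grip','lever_axis','jaw_heel','fence_face','cast_center','bed_top','jar_cap','tape_roll','cast_white'):
        print(c,l,[(np.round(d['centre'],4).tolist(),round(d['confidence'],2)) for d in spot_point(l,c)])
E
```

```text
{'time_s': 0.0, 'ee_pos': [0.5498, 0.0, 0.2477], 'orientation': [-3.1404, -0.0001, 1.5708], 'opening': 0.0855, 'ft_force': [-0.6435, -1.0342, 0.9643]} dict_keys(['time_s', 'joints', 'joint_velocities', 'tau', 'ee_pos', 'orientation', 'ft_force', 'moment', 'grip_force', 'opening'])
scene lever_grip [([0.4813, 0.1221, 0.0699], 0.46)]
scene lever_axis [([0.5307, 0.1178, 0.0594], 0.93), ([0.5185, -0.081, 0.0457], 0.53)]
scene jaw_heel [([0.4897, 0.1214, 0.0288], 0.74), ([0.4955, -0.0717, 0.0188], 0.36)]
scene fence_face [([0.6087, -0.1015, 0.0167], 0.92), ([0.6526, 0.1124, 0.0288], 0.59), ([0.5101, 0.3776, -0.0], 0.42)]
scene cast_center [([0.6125, 0.1168, 0.0307], 0.79)]
scene bed_top [([0.5654, -0.0975, 0.0071], 0.89), ([0.5834, 0.114, 0.0082], 0.78)]
scene jar_cap []
scene tape_roll [([0.513, 0.3763, -0.0011], 0.87), ([0.616, 0.1177, 0.0287], 0.36)]
scene cast_white [([0.4685, -0.4023, 0.0016], 0.7)]
side lever_grip [([0.4796, 0.1212, 0.0671], 0.8), ([0.4866, -0.0636, 0.0515], 0.58)]
side lever_axis [([0.5326, 0.1218, 0.0613], 0.96), ([0.5189, -0.0821, 0.0411], 0.96), ([0.6505, 0.1104, 0.0284], 0.52)]
side jaw_heel [([0.4952, 0.1228, 0.0311], 0.73), ([0.4925, -0.073, 0.0198], 0.68)]
side fence_face [([0.6539, 0.1122, 0.0272], 0.62), ([0.6088, -0.1063, 0.0211], 0.55)]
side cast_center [([0.6127, 0.1127, 0.0241], 0.96)]
side bed_top [([0.587, 0.1177, 0.0116], 0.72), ([0.5622, -0.0897, 0.0067], 0.61), ([0.5082, 0.3701, -0.0014], 0.36)]
side jar_cap [([0.4813, -0.2442, -0.0013], 0.66), ([0.6541, 0.1142, 0.0274], 0.23)]
side tape_roll [([0.5082, 0.3698, 0.0008], 0.9), ([0.5843, 0.1168, 0.0149], 0.71)]
side cast_white [([0.4748, -0.4017, -0.0015], 0.71)]
```

View pics/scene0.png

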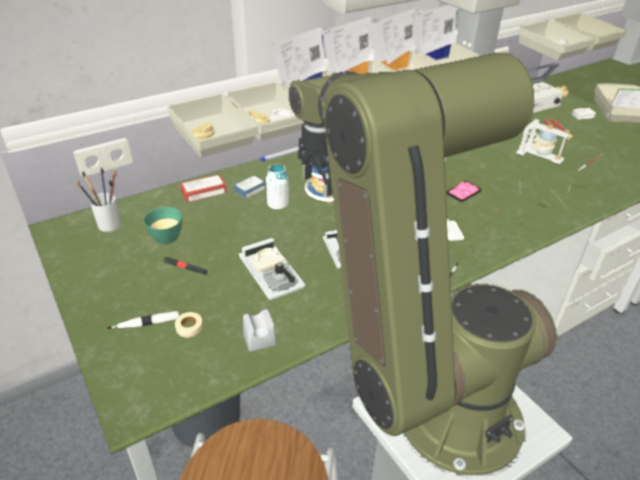

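View pics/side0.png

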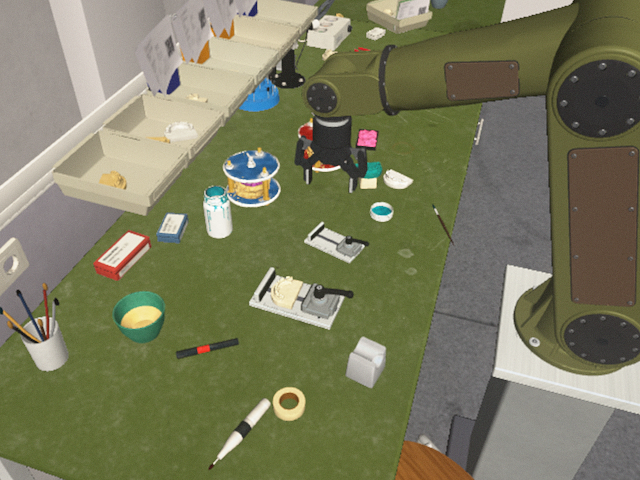

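The larger vice is the one meant: at scene (270,268) and side (300,300). It sits at y≈0.117 with its lever arm pointing at the robot, yaw about -3°. The smaller look-alike is at y≈-0.09. I'll move above the lever with the fingers closing across it.

{"method": "move_arm", "body": {"series": [[0,0,-10,30,-20,20,1],[0,0,-20,60,-40,30,1],[0,0,-31,90,-60,40,1],[0,0,-42,110,-70,40,1],[0,0,-52,121,-70,40,1],[0,0,-63,121,-70,40,1],[0,0,-73,121,-70,40,1],[0,0,-83,121,-70,40,0.45]]}}

```text
time_s: 2.0
ee_pos: [0.48, 0.1211, 0.2083]
orientation: [3.142, 0.0, 3.025]
ft_force: [0.2, -0.7, 1.2]
opening: 0.0697
grip_force: 0.0
```

```bash
cat > h.py <<'E'
from bench import *
import bench,cv2,numpy as np
def st():
    o=get_obs(); print({k:np.round(o[k],4).tolist() for k in ('time_s','ee_pos','orientation','opening','ft_force','joints','grip_force')})
def spots(c,ls):
    for l in ls: print(c,l,[(np.round(d['centre'],4).tolist(),round(d['confidence'],2)) for d in spot_point(l,c)])
E
python3 - <<'E'
from h import *
print([n for n in dir(bench) if not n.startswith('__')], getattr(bench,'tips_ahead',None)); st()
cv2.imwrite('pics/w1.png',grab_frame('wrist'))
spots('wrist',('lever_grip','lever_axis','jaw_heel','fence_face','cast_center','bed_top'))
R=camera_info('wrist');print(np.round(R['R'],3),R['t'])
E
```

```text
['MotionError', 'boxes_of', 'camera_info', 'close_job', 'get_obs', 'grab_frame', 'spot_point', 'tips_ahead', 'trace'] 0.017
{'time_s': 2.0, 'ee_pos': [0.48, 0.1211, 0.2083], 'orientation': [3.1415, 0.0001, 3.0253], 'opening': 0.0697, 'ft_force': [0.2402, -0.6516, 1.2408], 'joints': [0.1731, 0.2161, 1.7234, 0.0, 1.202, -1.2815], 'grip_force': 0.0}
wrist lever_grip [([0.4879, -0.067, 0.0522], 0.93), ([0.478, 0.1248, 0.0668], 0.72)]
wrist lever_axis [([0.5307, 0.1202, 0.063], 0.85), ([0.5208, -0.0837, 0.0442], 0.75)]
wrist jaw_heel [([0.4988, -0.0692, 0.0215], 0.8), ([0.4933, 0.1228, 0.0258], 0.56)]
wrist fence_face [([0.6056, -0.1041, 0.0156], 0.96), ([0.6562, 0.1094, 0.0264], 0.59), ([0.5305, 0.1205, 0.0594], 0.19)]
wrist cast_center [([0.6156, 0.1189, 0.0242], 0.75)]
wrist bed_top [([0.5569, -0.0901, 0.0083], 0.74), ([0.5849, 0.1174, 0.0155], 0.55)]
[[ 0.125  0.992 -0.   ]
 [ 0.941 -0.118  0.318]
 [ 0.315 -0.04  -0.948]] [-0.18072995 -0.46542828  0.19579085]
```

View pics/w1.png

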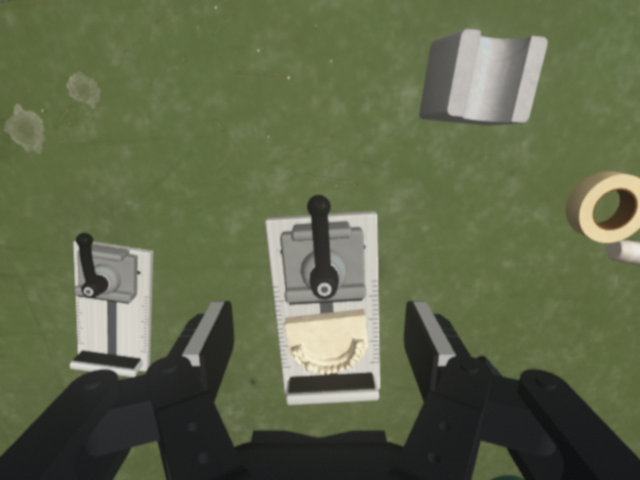

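The wrist view shows the lever ball at (318,205), the hub at (323,290), and the bed corners at about (267,219), (378,213), (380,400) and (289,404). I'll back-project these points for the exact axis and yaw.

```bash
python3 - <<'E'
from h import *
c=camera_info('wrist');K=c
def bp(u,v,z):
    d=np.array(c['R']).T@np.array([(u-c['cx'])/c['fx'],(v-c['cy'])/c['fy'],1]);o=-np.array(c['R']).T@np.array(c['t'])
    return np.round((o+d*(z-o[2])/d[2]),4)
for n,u,v,z in [('ball',318,205,.069),('hub',323,290,.067),('bl',267,219,.012),('br',378,213,.012),('fr',377,388,.036),('fl',288,391,.036),('heelmid',321,224,.039)]: print(n,bp(u,v,z))
E
```

```text
ball [0.464  0.1236 0.069 ]
hub [0.5325 0.1189 0.067 ]
bl [0.4851 0.0755 0.012 ]
br [0.4918 0.1731 0.012 ]
fr [0.6578 0.1561 0.036 ]
fl [0.6507 0.071  0.036 ]
heelmid [0.4874 0.123  0.039 ]
```

{"method": "move_arm", "body": {"series": [[0,0,-3,3,2,0,0.4],[0,0,-3,3,2,50,0.4],[0,0,-3,3,2,90,0.4],[0,0,-3,3,2,120,0.4],[0,0,-3,3,2,144,0.4],[0,0,-3,3,2,144,0.4]], "squeeze": 20}}

```text
time_s: 3.1
ee_pos: [0.4765, 0.1232, 0.0631]
orientation: [-3.141, -0.003, 3.07]
ft_force: [-0.2, -0.3, 1.0]
opening: 0.0341
grip_force: 0.0
```

```bash
python3 - <<'E'
from h import *
st()
cv2.imwrite('pics/w2.png',grab_frame('wrist'))
E
```

```text
{'time_s': 3.1, 'ee_pos': [0.4765, 0.1232, 0.0631], 'orientation': [-3.1408, -0.0029, 3.0704], 'opening': 0.0341, 'ft_force': [-0.2128, -0.27, 0.9917], 'joints': [0.1786, 0.4212, 1.8429, -0.0, 0.8806, -1.321], 'grip_force': 0.0}
```

View pics/w2.png

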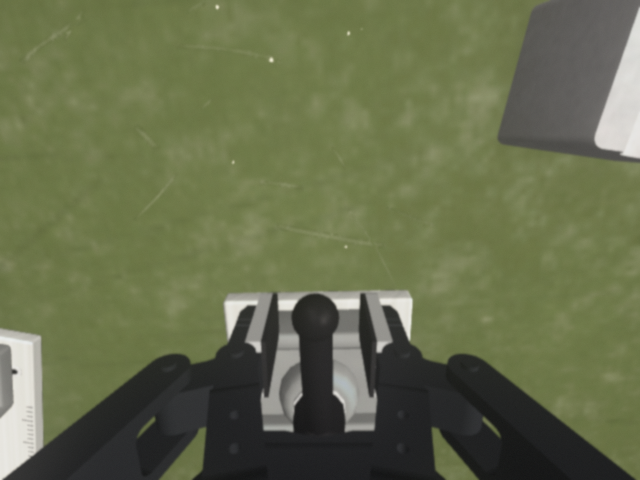

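The fingers straddle the arm, with the ball at (316,315) midway between the pads at x≈262 and 372. I'll test one side gently.

{"method": "move_arm", "body": {"series": [[0,0,0,0,5,0,0.4],[0,0,0,0,9,0,0.4],[0,0,0,0,11,0,0.4],[0,0,0,0,11,0,0.4]]}}

```text
time_s: 3.65
ee_pos: [0.4783, 0.1338, 0.065]
orientation: [-3.14, 0.001, 3.072]
ft_force: [-1.2, -11.6, 4.7]
opening: 0.0342
grip_force: 5.5
```

{"method": "move_arm", "body": {"series": [[0,0,0,0,1,0,0.4],[0,0,0,0,1,0,0.4]]}}

```text
time_s: 3.9
ee_pos: [0.4783, 0.1344, 0.0649]
orientation: [-3.14, 0.0, 3.072]
ft_force: [-1.2, -13.9, 5.9]
opening: 0.0339
grip_force: 6.9
```

{"method": "move_arm", "body": {"series": [[0,0,0,0,1,0,0.4],[0,0,0,0,1,0,0.4]]}}

```text
time_s: 4.15
ee_pos: [0.4783, 0.135, 0.0649]
orientation: [-3.139, 0.0, 3.072]
ft_force: [-1.7, -18.0, 6.2]
opening: 0.0344
grip_force: 9.1
```

Force climbs with no clear give, so I'll try the other side the same way.

{"method": "move_arm", "body": {"series": [[0,0,0,0,-10,0,0.4],[0,0,0,0,-18,0,0.4],[0,0,0,0,-23,0,0.4],[0,0,0,0,-23,0,0.4]]}}

```text
time_s: 4.65
ee_pos: [0.4766, 0.1132, 0.0643]
orientation: [3.142, 0.0, 3.071]
ft_force: [-0.0, -0.7, 0.8]
opening: 0.0342
grip_force: 0.0
```

{"method": "move_arm", "body": {"series": [[0,0,0,0,-1,0,0.4],[0,0,0,0,-1,0,0.4]]}}

```text
time_s: 4.9
ee_pos: [0.4765, 0.1125, 0.0643]
orientation: [3.142, 0.0, 3.072]
ft_force: [0.3, -0.1, 0.2]
opening: 0.0344
grip_force: 0.0
```

{"method": "move_arm", "body": {"series": [[0,0,0,0,-1,0,0.4],[0,0,0,0,-1,0,0.4]]}}

```text
time_s: 5.15
ee_pos: [0.4764, 0.1114, 0.0643]
orientation: [3.142, -0.0, 3.072]
ft_force: [-0.5, -0.7, -0.4]
opening: 0.0341
grip_force: 0.0
```

{"method": "move_arm", "body": {"series": [[0,0,0,0,-1,0,0.4],[0,0,0,0,-1,0,0.4]]}}

```text
time_s: 5.4
ee_pos: [0.4764, 0.1104, 0.0643]
orientation: [3.142, 0.0, 3.072]
ft_force: [-0.4, 1.0, -0.2]
opening: 0.0343
grip_force: 0.2
```

{"method": "move_arm", "body": {"series": [[0,0,0,0,-1,0,0.4],[0,0,0,0,-2,0,0.4],[0,0,0,0,-2,0,0.4]]}}

```text
time_s: 5.78
ee_pos: [0.4762, 0.1083, 0.0643]
orientation: [-3.142, -0.0, 3.072]
ft_force: [0.6, -0.0, -0.2]
opening: 0.0341
grip_force: 0.0
```

{"method": "move_arm", "body": {"series": [[0,0,0,0,-1,0,0.4],[0,0,0,0,-2,0,0.4],[0,0,0,0,-2,0,0.4]]}}

```text
time_s: 6.15
ee_pos: [0.4761, 0.1065, 0.0643]
orientation: [3.141, 0.0, 3.072]
ft_force: [-0.9, 3.4, 0.2]
opening: 0.0344
grip_force: 1.6
```

{"method": "move_arm", "body": {"series": [[0,0,0,0,-1,0,0.4],[0,0,0,0,-2,0,0.4],[0,0,0,0,-2,0,0.4]]}}

```text
time_s: 6.52
ee_pos: [0.4759, 0.1042, 0.0643]
orientation: [-3.141, -0.0, 3.072]
ft_force: [0.3, -0.1, 0.1]
opening: 0.0343
grip_force: 0.3
```

{"method": "move_arm", "body": {"series": [[0,0,0,0,-1,0,0.4],[0,0,0,0,-2,0,0.4],[0,0,0,0,-2,0,0.4]]}}

```text
time_s: 6.9
ee_pos: [0.4757, 0.1022, 0.0643]
orientation: [-3.141, -0.0, 3.072]
ft_force: [0.2, 0.4, 0.8]
opening: 0.0341
grip_force: 0.0
```

```bash
python3 - <<'E'
from h import *
cv2.imwrite('pics/w3.png',grab_frame('wrist'))
E
```

```text
(no output)
```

View pics/w3.png

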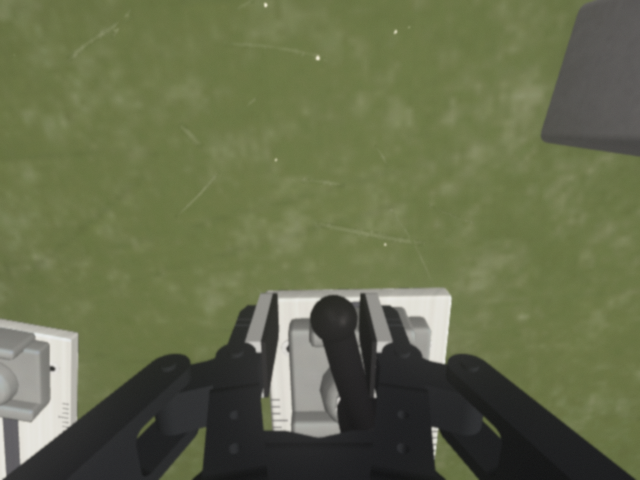

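It gives anticlockwise (towards -y): the arm has visibly turned, with the ball at (333,315) and the hub end at (358,410). I'll follow the arc.

{"method": "move_arm", "body": {"series": [[0,0,-8,-6,-7,0,0.4],[0,0,-18,-12,-15,0,0.4],[0,0,-28,-19,-22,0,0.4],[0,0,-38,-27,-27,0,0.4],[0,0,-47,-34,-31,0,0.4],[0,0,-54,-41,-33,0,0.4],[0,0,-54,-41,-33,0,0.4]]}}

```text
time_s: 7.82
ee_pos: [0.5142, 0.0663, 0.064]
orientation: [3.141, -0.001, -2.27]
ft_force: [-1.8, 0.3, 0.3]
opening: 0.0341
grip_force: 0.2
```

```bash
python3 - <<'E'
from h import *
st()
cv2.imwrite('pics/w4.png',grab_frame('wrist'))
spots('wrist',('lever_grip','lever_axis'))
grab_frame('side');spots('side',('lever_grip','lever_axis'))
E
```

```text
{'time_s': 7.825, 'ee_pos': [0.5142, 0.0663, 0.064], 'orientation': [3.1411, -0.0007, -2.2701], 'opening': 0.0341, 'ft_force': [-1.8322, 0.3227, 0.328], 'joints': [0.0577, 0.4658, 1.7701, -0.0002, 0.9064, -2.3844], 'grip_force': 0.2295}
wrist lever_grip [([0.5066, 0.0696, 0.0687], 0.97)]
wrist lever_axis [([0.5231, -0.0814, 0.0407], 0.75), ([0.5315, 0.1246, 0.0637], 0.63)]
side lever_grip [([0.486, -0.0661, 0.0468], 0.55), ([0.509, 0.0689, 0.0687], 0.48)]
side lever_axis [([0.5318, 0.1176, 0.0625], 0.8), ([0.5209, -0.0795, 0.0437], 0.48)]
```

View pics/w4.png

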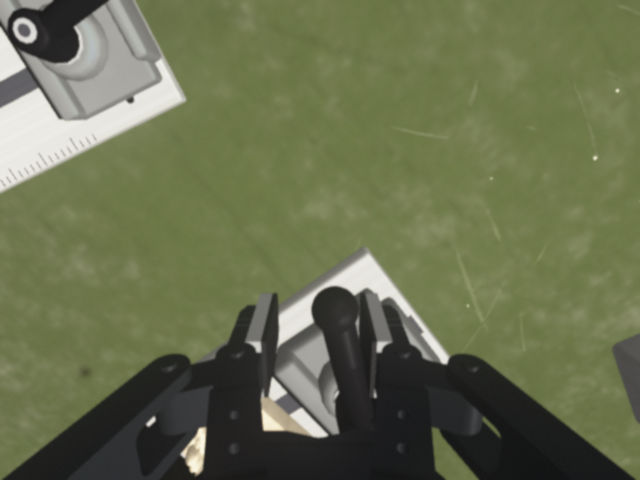

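The lever is loose at about 1.15 rad. Next: lift, shut the fingers, and go behind the heel.

{"method": "move_arm", "body": {"series": [[0,0,0,0,0,-35,0.4],[0,0,0,0,0,-65,0.4],[0,0,10,-2,20,-65,0],[0,0,20,-4,45,-65,0],[0,0,30,-6,70,-65,0],[0,0,40,-8,90,-65,0],[0,0,50,-9,94,-65,0],[0,0,54,-9,94,-65,0]]}}

```text
time_s: 9.12
ee_pos: [0.448, 0.1344, 0.1295]
orientation: [3.141, 0.001, 3.068]
ft_force: [-0.4, -0.2, -0.1]
opening: 0.0003
grip_force: 0.0
```

{"method": "move_arm", "body": {"series": [[0,0,0,0,0,40,0],[0,0,0,0,0,75,0],[0,0,0,0,0,90,0],[0,0,0,0,0,90,0]]}}

```text
time_s: 9.62
ee_pos: [0.4481, 0.1339, 0.0391]
orientation: [-3.141, -0.001, 3.071]
ft_force: [-0.3, -0.5, -0.1]
opening: -0.0003
grip_force: 0.0
```

```bash
python3 - <<'E'
from h import *
st()
f=grab_frame('side');cv2.imwrite('pics/s5.png',cv2.resize(f[200:400,200:460],None,fx=3,fy=3))
spots('side',('lever_grip','lever_axis','jaw_heel'))
E
```

```text
{'time_s': 9.625, 'ee_pos': [0.4481, 0.1339, 0.0391], 'orientation': [-3.1413, -0.001, 3.0714], 'opening': -0.0003, 'ft_force': [-0.2713, -0.5074, -0.1196], 'joints': [0.2121, 0.4226, 1.9191, 0.0, 0.8009, -1.2885], 'grip_force': 0.0}
side lever_grip [([0.5084, 0.071, 0.0678], 0.68)]
side lever_axis [([0.5302, 0.1179, 0.063], 0.6)]
side jaw_heel [([0.4928, 0.1223, 0.0305], 0.63)]
```

View pics/s5.png

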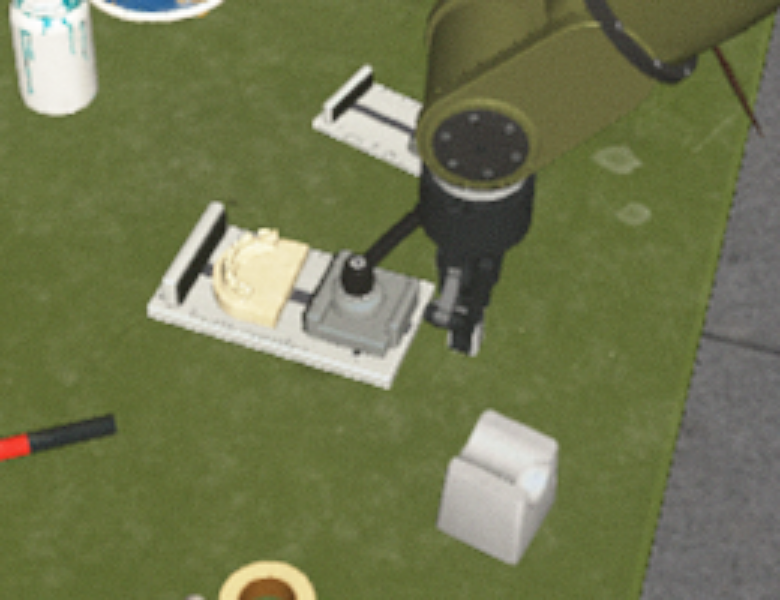

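The shut fingers stand behind the heel, seen at about (465,340) in the crop, with the lever swung clear. Pushing now.

{"method": "move_arm", "body": {"series": [[0,0,0,-15,0,0,0],[0,0,0,-28,0,0,0],[0,0,0,-34,0,0,0],[0,0,0,-39,0,0,0],[0,0,0,-44,0,0,0],[0,0,0,-49,0,0,0],[0,0,0,-54,0,0,0],[0,0,0,-54,0,0,0]]}}

```text
time_s: 10.82
ee_pos: [0.5021, 0.1302, 0.0393]
orientation: [-3.142, 0.0, 3.072]
ft_force: [0.0, 0.3, -0.4]
opening: 0.0003
grip_force: 0.0
```

{"method": "move_arm", "body": {"series": [[0,0,0,-3,0,0,0],[0,0,0,-6,0,0,0],[0,0,0,-6,0,0,0]]}}

```text
time_s: 11.2
ee_pos: [0.5077, 0.1298, 0.0392]
orientation: [-3.142, -0.001, 3.072]
ft_force: [-2.5, 1.2, 0.9]
opening: -0.0002
grip_force: 1.7
```

{"method": "move_arm", "body": {"series": [[0,0,0,-2,0,0,0],[0,0,0,-3,0,0,0],[0,0,0,-3,0,0,0]]}}

```text
time_s: 11.58
ee_pos: [0.5105, 0.1296, 0.0391]
orientation: [-3.141, -0.001, 3.072]
ft_force: [-5.3, 1.8, 2.8]
opening: 0.0001
grip_force: 2.7
```

{"method": "move_arm", "body": {"series": [[0,0,0,-2,0,0,0],[0,0,0,-3,0,0,0],[0,0,0,-3,0,0,0]]}}

```text
time_s: 11.95
ee_pos: [0.5135, 0.1295, 0.0392]
orientation: [-3.142, -0.001, 3.072]
ft_force: [-5.3, 2.4, 3.5]
opening: -0.0002
grip_force: 2.7
```

{"method": "move_arm", "body": {"series": [[0,0,0,-2,0,0,0],[0,0,0,-2,0,0,0]]}}

```text
time_s: 12.2
ee_pos: [0.5145, 0.1294, 0.0391]
orientation: [-3.141, -0.004, 3.072]
ft_force: [-14.8, 2.2, 10.0]
opening: 0.0001
grip_force: 7.0
```

{"method": "move_arm", "body": {"series": [[0,0,0,-2,0,0,0],[0,0,0,-2,0,0,0]]}}

```text
time_s: 12.45
ee_pos: [0.5148, 0.1294, 0.039]
orientation: [-3.141, -0.008, 3.072]
ft_force: [-30.1, 4.0, 21.2]
opening: -0.0
grip_force: 14.7
```

Firm stop at 30 N. I'll check the cast.

```bash
python3 - <<'E'
from h import *
f=grab_frame('side');cv2.imwrite('pics/s6.png',cv2.resize(f[240:350,230:390],None,fx=5,fy=5,interpolation=2))
spots('side',('lever_grip','lever_axis','jaw_heel','cast_center','fence_face'))
E
```

```text
side lever_grip [([0.5411, 0.0684, 0.0703], 0.49), ([0.4844, -0.0616, 0.0507], 0.47)]
side lever_axis [([0.5208, -0.0803, 0.0448], 0.74), ([0.5658, 0.1172, 0.061], 0.71)]
side jaw_heel [([0.5243, 0.1189, 0.0316], 0.79), ([0.4901, -0.0735, 0.0187], 0.73)]
side cast_center [([0.622, 0.1107, 0.0254], 0.61)]
side fence_face [([0.6546, 0.1127, 0.0272], 0.88), ([0.5253, 0.1199, 0.0306], 0.49)]
```

View pics/s6.png

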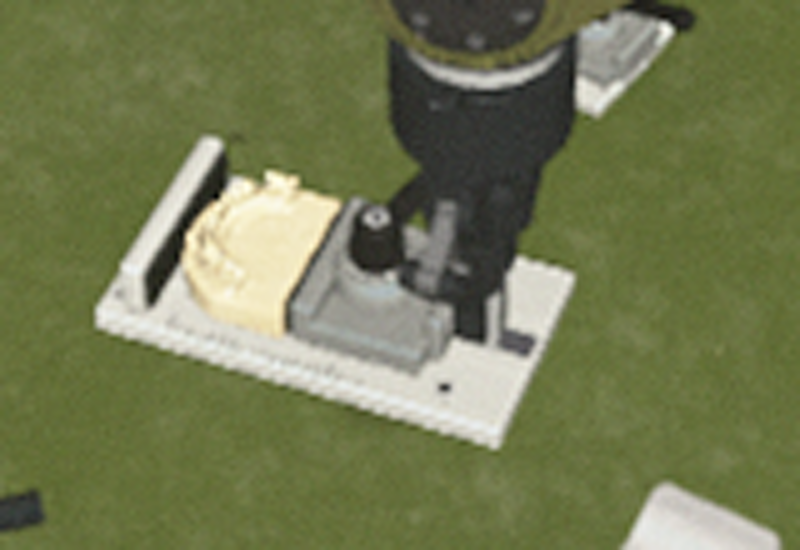

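The cast is square between the jaw (290,300) and the fence (180,230), and heel to fence is 130 mm, so the jaw is nipping. Now I'll back off and straddle the lever again.

{"method": "move_arm", "body": {"series": [[0,0,0,18,0,0,0],[0,0,0,18,0,-45,0],[0,0,-8,18,-5,-95,0.1],[0,0,-18,0,-25,-95,0.4],[0,0,-28,-15,-45,-95,0.4],[0,0,-38,-27,-60,-95,0.4],[0,0,-48,-27,-60,-95,0.4],[0,0,-54,-27,-60,-95,0.4]]}}

```text
time_s: 13.75
ee_pos: [0.5409, 0.0669, 0.1342]
orientation: [-3.141, 0.0, -2.265]
ft_force: [0.5, -0.4, -0.9]
opening: 0.0342
grip_force: 0.0
```

```bash
python3 - <<'E'
from h import *
st()
cv2.imwrite('pics/w7.png',grab_frame('wrist'))
spots('wrist',('lever_grip','lever_axis','cast_center','fence_face','jaw_heel'))
E
```

```text
{'time_s': 13.75, 'ee_pos': [0.5409, 0.0669, 0.1342], 'orientation': [-3.1411, 0.0002, -2.265], 'opening': 0.0342, 'ft_force': [0.4521, -0.3833, -0.8729], 'joints': [0.056, 0.41, 1.6548, -0.0002, 1.0763, -2.3913], 'grip_force': 0.0}
wrist lever_grip [([0.5358, 0.0721, 0.0677], 0.69)]
wrist lever_axis [([0.5602, 0.1192, 0.0623], 0.96), ([0.5219, -0.0846, 0.0412], 0.77)]
wrist cast_center [([0.6248, 0.1133, 0.0248], 0.81)]
wrist fence_face [([0.6041, -0.1056, 0.0164], 0.81)]
wrist jaw_heel [([0.523, 0.1198, 0.027], 0.61), ([0.4955, -0.0707, 0.0247], 0.61)]
```

View pics/w7.png

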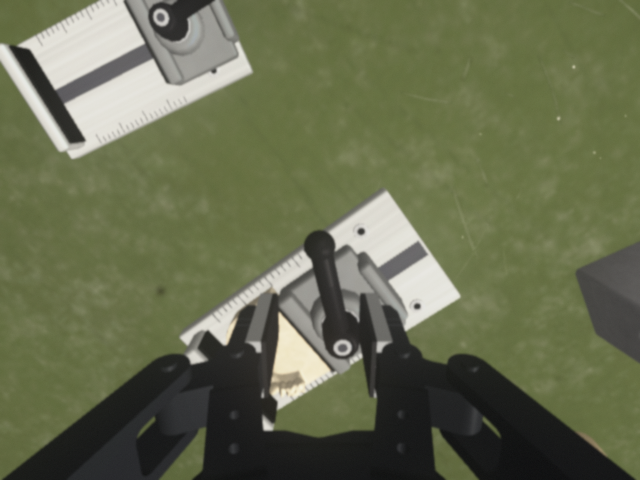

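The lever still lies between the fingers, ball at (319,243). I'll descend and sweep it back.

{"method": "move_arm", "body": {"series": [[0,0,0,0,0,30,0.4],[0,0,0,0,0,55,0.4],[0,0,0,0,0,70,0.4],[0,0,0,0,0,70,0.4]]}}

```text
time_s: 14.55
ee_pos: [0.5404, 0.0673, 0.0637]
orientation: [3.141, -0.001, -2.269]
ft_force: [0.4, 0.4, 1.1]
opening: 0.0341
grip_force: 0.0
```

```bash
python3 - <<'E'
from h import *
st()
# arc rows: axis A, tool angle theta about the vice's -x, from the present pose
A=np.array([.5644,.1172]);o=get_obs();p=np.array(o['ee_pos'][:2]);y=o['orientation'][2]%(2*np.pi)
X=np.array([np.cos(y),np.sin(y)]);Y=np.array([np.sin(y),-np.cos(y)])
for t in (60,50,40,30,20,10,0,-5,-8,-10):
    a=np.pi-.07+np.radians(t);q=A+.056*np.array([np.cos(a),np.sin(a)])-p
    print(t,'wz',round(np.degrees(y-a),1),'xy',np.round(1000*np.array([q@X,q@Y]),1))
E
```

```text
{'time_s': 14.55, 'ee_pos': [0.5404, 0.0673, 0.0637], 'orientation': [3.1405, -0.001, -2.2695], 'opening': 0.0341, 'ft_force': [0.3796, 0.3925, 1.0504], 'joints': [0.0567, 0.5137, 1.6946, -0.0, 0.9348, -2.3862], 'grip_force': 0.0}
60 wz -6.0 xy [2.1 7.9]
50 wz 4.0 xy [ 2.3 17.6]
40 wz 14.0 xy [ 0.7 27.3]
30 wz 24.0 xy [-2.4 36.5]
20 wz 34.0 xy [-7.2 45. ]
10 wz 44.0 xy [-13.3  52.6]
0 wz 54.0 xy [-20.7  59. ]
-5 wz 59.0 xy [-24.7  61.7]
-8 wz 62.0 xy [-27.3  63.2]
-10 wz 64.0 xy [-29.   64.1]
```

{"method": "move_arm", "body": {"series": [[0,0,0,2,8,0,0.4],[0,0,4,2,17,0,0.4],[0,0,14,1,27,0,0.4],[0,0,24,-2,36,0,0.4],[0,0,34,-7,45,0,0.4],[0,0,44,-13,52,0,0.4],[0,0,54,-21,59,0,0.4],[0,0,54,-21,59,0,0.4]]}}

```text
time_s: 15.55
ee_pos: [0.5091, 0.1219, 0.0652]
orientation: [3.141, 0.001, 3.074]
ft_force: [0.1, 0.3, 0.2]
opening: 0.034
grip_force: 0.0
```

{"method": "move_arm", "body": {"series": [[0,0,0,0,2,0,0.4],[0,0,0,0,4,0,0.4],[0,0,0,0,6,0,0.4],[0,0,0,0,6,0,0.4]]}}

```text
time_s: 16.05
ee_pos: [0.5095, 0.1275, 0.0643]
orientation: [3.141, 0.0, 3.072]
ft_force: [-0.0, 0.1, 0.1]
opening: 0.0343
grip_force: 0.0
```

{"method": "move_arm", "body": {"series": [[0,0,0,0,2,0,0.4],[0,0,0,0,2,0,0.4]]}}

```text
time_s: 16.3
ee_pos: [0.5096, 0.1295, 0.0642]
orientation: [3.142, -0.0, 3.072]
ft_force: [0.2, -0.0, 0.1]
opening: 0.0342
grip_force: 0.1
```

{"method": "move_arm", "body": {"series": [[0,0,0,0,2,0,0.4],[0,0,0,0,2,0,0.4]]}}

```text
time_s: 16.55
ee_pos: [0.5096, 0.1311, 0.0642]
orientation: [-3.141, -0.0, 3.072]
ft_force: [-0.3, -4.3, 1.4]
opening: 0.0341
grip_force: 2.3
```

{"method": "move_arm", "body": {"series": [[0,0,0,0,1,0,0.4],[0,0,0,0,1,0,0.4]]}}

```text
time_s: 16.8
ee_pos: [0.5096, 0.1317, 0.0641]
orientation: [-3.14, -0.001, 3.072]
ft_force: [-1.5, -8.5, 1.9]
opening: 0.0343
grip_force: 4.2
```

{"method": "move_arm", "body": {"series": [[0,0,0,0,2,0,0.4],[0,0,0,0,2,0,0.4]]}}

```text
time_s: 17.05
ee_pos: [0.5095, 0.1329, 0.064]
orientation: [-3.139, -0.002, 3.072]
ft_force: [-2.6, -16.8, 3.7]
opening: 0.0342
grip_force: 8.1
```

{"method": "move_arm", "body": {"series": [[0,0,0,0,2,0,0.4],[0,0,0,0,2,0,0.4]]}}

```text
time_s: 17.3
ee_pos: [0.5095, 0.1339, 0.064]
orientation: [-3.137, -0.002, 3.072]
ft_force: [-5.3, -25.4, 4.8]
opening: 0.034
grip_force: 12.4
```

{"method": "move_arm", "body": {"series": [[0,0,0,0,-8,0,0.4],[0,0,0,0,-16,0,0.4],[0,0,0,0,-16,-40,0.4],[0,0,0,0,-16,-90,0.4],[0,0,0,20,-16,-130,0.4],[0,0,0,40,-16,-130,0.4],[0,0,0,40,-16,-130,0.4]]}}

```text
time_s: 18.18
ee_pos: [0.4686, 0.1233, 0.1948]
orientation: [3.141, 0.001, 3.072]
ft_force: [0.2, 0.1, -1.1]
opening: 0.0339
grip_force: 0.0
```

```bash
python3 - <<'E'
from h import *
st()
cv2.imwrite('pics/w8.png',grab_frame('wrist'))
spots('wrist',('lever_grip','lever_axis','cast_center','fence_face','jaw_heel'))
E
```

```text
{'time_s': 18.175, 'ee_pos': [0.4686, 0.1233, 0.1948], 'orientation': [3.1411, 0.0008, 3.0723], 'opening': 0.0339, 'ft_force': [0.215, 0.1375, -1.0957], 'joints': [0.1816, 0.2081, 1.7672, 0.0003, 1.1654, -1.3201], 'grip_force': 0.0}
wrist lever_grip [([0.5087, 0.1216, 0.0685], 0.75), ([0.4888, -0.0659, 0.049], 0.61)]
wrist lever_axis [([0.5648, 0.1187, 0.0618], 0.85), ([0.5233, -0.0821, 0.0441], 0.72)]
wrist cast_center [([0.6243, 0.1123, 0.0272], 0.66)]
wrist fence_face [([0.6526, 0.1098, 0.0247], 0.71), ([0.6033, -0.1042, 0.0173], 0.6)]
wrist jaw_heel [([0.4953, -0.0696, 0.0231], 0.96), ([0.5232, 0.121, 0.0279], 0.84)]
```

View pics/w8.png

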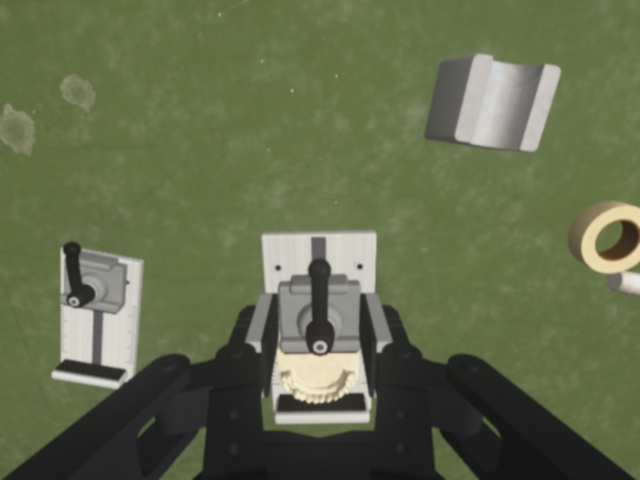

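The lever lies straight along the bed, ball (319,268) to hub (320,345). The cast is square between jaw and fence, and the arm is clear. Handing in.

```bash
python3 -c "
from bench import *
print(close_job())"
```

```text
the job is handed in; nothing more can be done
None
```

The job is handed in, with no verdict returned: the lever gave anticlockwise, the jaw was pushed up until the cast stood square against the fence, and the lever was turned back to its stop at about 25 N; the bystanders were not touched.

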